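Seat the crooked pipette-rack disc on its pin

ROBOT

A 6-joint arm with a two-finger parallel gripper is mounted at the origin on the work surface. World frame = base frame: x ahead of the robot, y to its left, z up, the work surface at z = 0. Lengths are in m, angles in degrees, forces in N, time in s.
With the tool pointing down it reaches from about 0.35 to 0.975 m from the base axis. Payload 4.9 kg.
Tool frame: the origin (TCP) lies midway between the tips of the shut fingers; the grasp point (between the pads) lies env.grip_point_offset behind it (env.grip_point_offset is the distance from the TCP to the grasp point, in m); z points along the fingers, y is the line along which they close (so a half turn about z gives the same grasp; the last joint's range is limited). The gripper opens to 85 mm and grips with 20 to 120 N. Pads are 22 mm wide; open, the fingers measure 114 mm over their backs; the gripper's body (76 mm by 85 mm) begins 54 mm behind the grasp point. The pads swing forward as they close: fully open they stand 13 mm farther back than shut.
Start: joints at [-75.688, 3.019, 92.412, -0, 84.569, -6.818], TCP at [0.225, -0.583, 0.205] pointing down, gripper open.
Joint ranges: [-172.51, 172.51], [-57.92, 126.97], [3.15, 148.05], [-58.71, 238.71], [5.1, 150.11], [-179.66, 179.66]. Speed limits (degrees/s): [147.25, 147.25, 180, 180, 180, 180].

INTERFACE

Orientations are given as [roll, pitch, yaw] about the fixed x, y, z axes, in that order (R = Rz(yaw) Ry(pitch) Rx(roll)).
In Python, from station import env gives the robot as it stands. The module is installed in compiled form; this text tells all that it offers.
- The arm moves only by the shell command python3 -m handwheel 'ROWS' [OPENING] [FORCE]. ROWS is text: rows parted by semicolons, each of 4 numbers parted by spaces: the shift along the world's x, y, z in m, then the turn about the world's z in rad. A call has 1 to 20 rows; each row is the pose to reach, as a shift and turn from the pose commanded when the call began; what a row does not reach only later rows make up. A row lasts 1/8 s, in which the tool goes at most 62.5 mm and 10.7 degrees, less where a joint would pass 70% of its speed; a pose out of reach is approached as far as the arm can. A call with a gripper value outside its range is refused whole. OPENING is the opening, from -1 (shut) to 1 (fully open), set as the call begins (- or left out, the last holds). The fingers move at their own pace and stop on an object; FORCE is the grip in N (left out, the last holds). Time passes only in rows, so rows that repeat a pose let the fingers close. It gives the time, the measured TCP pose, the force, the opening and the grip force at its end, in the units of the state.
- env.get_obs(): the state, without advancing time (a new reading comes with each control period).
- env.read_camera(name): name is "scene" or "top" or "wrist"; returns a dict with "frame" (384x512x3 uint8, blue, green, red), "z_map" (384x512 float32, m along the optical axis (not along the pixel's ray), 0 where there is no reading), "K" (3x3 intrinsics, pixels), "k1" (the pictures are not rectified: a ray, as slopes to the right and down, at radius r is drawn at 1 + k1 r^2 times it, then the intrinsics apply), "origin" and "rotation" of the camera in the world. Camera axes: x right, y down, z forward; pixel columns grow to the right and rows downward; lengths in m; the calibration is good to about 2 mm. A picture is of the moment at which its call begins.
- env.close_job(): hands the job in; it is judged then, once.
The state is a dict: "time_s": time; "joint_positions": joint angles; "qd": joint speeds; "joint_efforts": joint torques, N m; "ee_pos": TCP position; "tcp_rot": TCP orientation; "force": force on the tool from outside, world axes, zero at the start; "moment": the same for the moment, N m; "width": opening from 0.0 (shut) to 1.0 (fully open); "grip_force": force on a finger pad.
Only numpy, scipy, OpenCV 4.12 (cv2) and the standard library are available. Lean on these libraries where they do the work, as an engineer would, in place of code of your own. Each camera call takes 0.05 s, during which the arm holds its last target. There are 200 camera calls.

TASK

The blue rack disc of the pipette stand is sitting crooked, propped up on the brass locating pin of its base. Nudge it across the base until its hole drops over the pin and it lies flat on the base, and do not pick it up. Leave the white disc, which is already seated, and the amber bottle in the middle of the bench as they are.

Things in the scene. Friction and masses are not known exactly. Their poses are not given: they have to be found in the camera images.
- blue_disc: loose blue plastic disc with a round through-hole in the middle and two rings of dark dots on top: 110 mm across, 12 mm thick, hole 42 mm, 130 g. Origin: centre of its underside; z is the disc's axis, up. It starts tilted about 9 degrees: one side of its underside rests on top of the pin, 50 to 55 mm from the disc's centre, and the opposite edge rests on the base plate. Pushed towards the pin at that low edge it slides easily (about 1 N).
- blue_pin (a point): foot of the blue disc's locating pin, on the top face of its base plate (10 mm above the bench). The pin is an upright fixed brass dowel, 22 mm across with a 2 mm chamfer, 16 mm tall above the plate, in the centre of a fixed round grey base plate 230 mm across and 10 mm thick. At the start the disc hides about half of it from above.
- white_disc: loose white disc of the same size, already lying flat over the pin of a second, equal base plate. Origin: centre of its underside. A bystander. Which of the two stands is to the left and which to the right changes.
- amber_bottle: loose amber glass bottle with a black cap and paper label, 68 mm across, 130 mm tall, standing on the bench beyond the two stands. Origin: centre of its foot. A bystander.
Things that resemble listed ones, but are neither listed nor needed, are in the scene too. Several things have the shape of the blue_disc; the one meant has the colours described above.

How it is judged:
By the outcome, as a careful person would: the job done as asked, in the order asked, and still so for the second after the job is handed in, with the robot touching nothing.
It also fails if it takes over 29 s, if anything falls off the work surface, if the arm or the gripper's body presses on something with over 40 N, if the wrist force passes 120 N, or if a joint passes its speed limit or range.

## Working session

There is one attempt and no reset: what is moved stays moved. The work goes in short steps, Python scripts to look and compute and a shell command to move; the robot and the scene stay as the last step left them, time stands still between calls to the robot, and variables do not carry over. Pictures are saved under pics/ and viewed, at most 10 in all, crops included, and the job is handed in when it is done.

```bash
mkdir -p pics; cat > h.py <<'E'
import numpy as np, cv2
from station import env
def world(c,u,v,z=None):
    K=c["K"];p=cv2.undistortPoints(np.array([[[u,v]]],float),K,np.array([c["k1"],0,0,0,0.]))[0,0]
    d=np.array([p[0],p[1],1.]);R=np.array(c["rotation"]);o=np.array(c["origin"])
    if z is None: return o+R@d*c["z_map"][int(round(v)),int(round(u))]
    w=R@d; return o+w*(z-o[2])/w[2]
def cloud(c):
    h,w=c["z_map"].shape;uu,vv=np.meshgrid(np.arange(w),np.arange(h))
    p=cv2.undistortPoints(np.stack([uu,vv],-1).reshape(-1,1,2).astype(float),c["K"],np.array([c["k1"],0,0,0,0.]))[:,0]
    d=np.c_[p,np.ones(len(p))]*c["z_map"].reshape(-1,1)
    return (d@np.array(c["rotation"]).T+np.array(c["origin"])).reshape(h,w,3)
E
python3 - <<'E'
from h import *
c=env.read_camera("top");s=env.read_camera("scene")
cv2.imwrite("pics/top.png",c["frame"]);cv2.imwrite("pics/scene.png",s["frame"])
np.save("top.npy",c,allow_pickle=True)
print(env.get_obs())
E
```

```text
{'time_s': 0.1, 'joint_positions': array([-7.56885995e+01,  3.05325520e+00,  9.24841740e+01,  3.56947348e-04,
        8.45691629e+01, -6.81972730e+00]), 'qd': array([ 0.01370853, -0.04041243, -0.05981894, -0.05040767,  0.02808908,
       -0.00548434]), 'joint_efforts': array([ 1.49976018e-03, -3.94903457e+01, -3.71363211e+01, -2.96216035e-05,
        3.88654575e-03,  1.82137654e-06]), 'ee_pos': array([ 0.22514867, -0.58238025,  0.20378893]), 'tcp_rot': array([-1.79894204e+02, -1.30101205e-02,  2.11310817e+01]), 'force': array([ 0.13111796, -0.25288498,  0.30841432]), 'moment': array([ 0.0047071 , -0.00839556,  0.01808862]), 'grip_force': 0.0, 'width': 0.9966797104166272}
```

View pics/top.png

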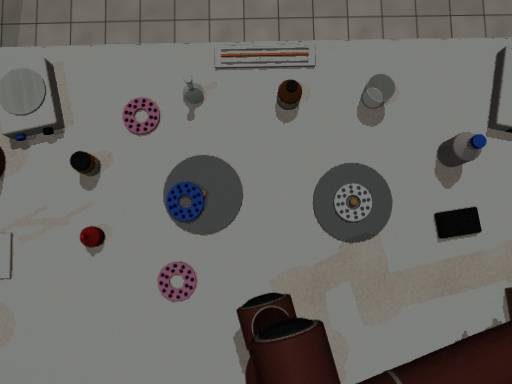

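View pics/scene.png

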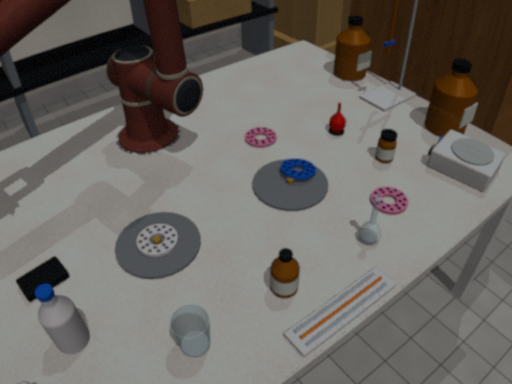

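The top view shows these disc-shaped things: blue with dark dots (185,202), pink (141,116), pink (177,281) and white (353,202). I choose blue, with the pin partly visible at its right (~205,193). Next is a close crop and the measurements.

```bash
python3 - <<'E'
from h import *
c=np.load("top.npy",allow_pickle=True).item();P=cloud(c);f=c["frame"].astype(int)
cv2.imwrite("pics/crop.png",cv2.resize(c["frame"][145:245,150:255],None,fx=5.5,fy=5.5,interpolation=cv2.INTER_CUBIC))
b,g,r=f[...,0],f[...,1],f[...,2]
vv,uu=np.mgrid[0:384,0:512]
roi=(uu>155)&(uu<250)&(vv>148)&(vv<245)
m=((b>r+50)&(b>g+30)&roi).astype(np.uint8)
cn=max(cv2.findContours(m,0,1)[0],key=len);E=cv2.fitEllipse(cv2.convexHull(cn));print("disc ell",E)
pts=P[cv2.erode(m,np.ones((3,3)))>0];A=np.c_[pts[:,:2],np.ones(len(pts))]
k=np.linalg.lstsq(A,pts[:,2],rcond=None)[0];res=pts[:,2]-A@k
print("plane",k,res.std(),"tilt",np.degrees(np.arctan(np.hypot(*k[:2]))),"updir",np.degrees(np.arctan2(k[1],k[0])), pts[:,2].min(),pts[:,2].max())
print("disc ctr",world(c,*E[0],z=pts[:,2].mean()), pts[:,2].mean())
gm=(roi&(f.max(2)<130)).astype(np.uint8)
cn=max(cv2.findContours(gm,0,1)[0],key=len);E2=cv2.fitEllipse(cv2.convexHull(cn));print("plate",E2,world(c,*E2[0],z=.010))
br=roi&(r>b+40)&(r>g+10);print("brass",np.c_[uu[br],vv[br]].mean(0),br.sum(),P[br].mean(0))
u,v=np.c_[uu[br],vv[br]].mean(0);print(world(c,u,v,.026))
E
```

```text
Traceback (most recent call last):
  File "h.py", line 12, in cloud
    return (d@np.array(c["rotation"]).T+np.array(c["origin"])).reshape(h,w,3)
            ~~~~~~~~~~~~~~~~~~~~~~~~~~~^~~~~~~~~~~~~~~~~~~~~~
ValueError: operands could not be broadcast together with shapes (196608,) (3,)
```

```bash
sed -i 's/np.array(c\["rotation"\])/rot(c)/; 2a from scipy.spatial.transform import Rotation\ndef rot(c): return Rotation.from_euler("xyz",c["rotation"],degrees=True).as_matrix()' h.py
cat > m.py <<'E'
from h import *
c=np.load("top.npy",allow_pickle=True).item();P=cloud(c);f=c["frame"].astype(int)
print(c["rotation"],c["origin"])
cv2.imwrite("pics/crop.png",cv2.resize(c["frame"][145:245,150:255],None,fx=5.5,fy=5.5,interpolation=cv2.INTER_CUBIC))
b,g,r=f[...,0],f[...,1],f[...,2]
vv,uu=np.mgrid[0:384,0:512]
roi=(uu>155)&(uu<250)&(vv>148)&(vv<245)
m=((b>r+50)&(b>g+30)&roi).astype(np.uint8)
cn=max(cv2.findContours(m,0,1)[0],key=len);E=cv2.fitEllipse(cv2.convexHull(cn));print("disc ell",E)
pts=P[cv2.erode(m,np.ones((3,3)))>0];A=np.c_[pts[:,:2],np.ones(len(pts))]
k=np.linalg.lstsq(A,pts[:,2],rcond=None)[0];res=pts[:,2]-A@k
print("plane",k,res.std(),"tilt",np.degrees(np.arctan(np.hypot(*k[:2]))),"updir",np.degrees(np.arctan2(k[1],k[0])), pts[:,2].min(),pts[:,2].max())
print("disc ctr",world(c,*E[0],z=pts[:,2].mean()), pts[:,2].mean())
gm=(roi&(f.max(2)<130)).astype(np.uint8)
cn=max(cv2.findContours(gm,0,1)[0],key=len);E2=cv2.fitEllipse(cv2.convexHull(cn));print("plate",E2,world(c,*E2[0],z=.010))
br=roi&(r>b+40)&(r>g+10);print("brass",np.c_[uu[br],vv[br]].mean(0),br.sum(),P[br].mean(0))
u,v=np.c_[uu[br],vv[br]].mean(0);print(world(c,u,v,.026))
E
python3 m.py
```

```text
[-173.96390503   -0.3095369   -91.32056275] [0.36978395 0.09151439 1.42816738]
disc ell ((184.6240692138672, 200.80673217773438), (37.03369140625, 37.94654846191406), 11.469305038452148)
plane [ 0.06531806 -0.15204108  0.04089206] 0.0027850377665464368 tilt 9.396039429205274 updir -66.75125518713509 0.01981715557548802 0.04802370129157407
disc ctr [0.49134819 0.26831655 0.03229394] 0.0322939389371098Traceback (most recent call last):
  File "m.py", line 15, in <module>
    cn=max(cv2.findContours(gm,0,1)[0],key=len);E2=cv2.fitEllipse(cv2.convexHull(cn));print("plate",E2,world(c,*E2[0],z=.010))
                                                   ~~~~~~~~~~~~~~^^^^^^^^^^^^^^^^^^^^
cv2.error: OpenCV(4.12.0) /io/opencv/modules/imgproc/src/shapedescr.cpp:361: error: (-201:Incorrect size of input array) There should be at least 5 points to fit the ellipse in function 'fitEllipseNoDirect'
```

View pics/crop.png

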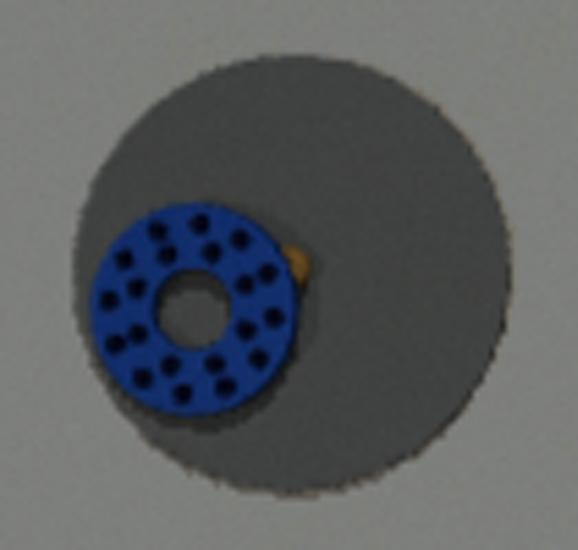

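The crop confirms the blue disc, with black dots in two rings. The brass pin peeks out at its upper right, crop (298,263), which is about top (204,193). I'll fix the plate threshold.

```bash
sed -i 's/f.max(2)<130/(f.max(2)<92)/; s/r>b+40)&(r>g+10/r>b+25)\&(r>g+8/' m.py; cat >> m.py <<'E'
m2=(f[...,2]>0)
print("bench z",P[240:250,220:240,2].mean(),"plate z",P[165:175,200:220,2].mean())
E
python3 m.py
```

```text
[-173.96390503   -0.3095369   -91.32056275] [0.36978395 0.09151439 1.42816738]
disc ell ((184.6240692138672, 200.80673217773438), (37.03369140625, 37.94654846191406), 11.469305038452148)
plane [ 0.06531806 -0.15204108  0.04089206] 0.0027850377665464368 tilt 9.396039429205274 updir -66.75125518713509 0.01981715557548802 0.04802370129157407
disc ctr [0.49134819 0.26831655 0.03229394] 0.0322939389371098
plate ((202.6717071533203, 194.4268798828125), (79.13347625732422, 80.00177001953125), 46.104705810546875) [0.51057475 0.21895697 0.01      ]
brass [203.9 192.5] 20 [0.51453287 0.21402647 0.0250213 ]
[0.51442774 0.21394676 0.026     ]
bench z 0.0014870060328072998 plate z 0.011373104553374765
```

```bash
python3 -m handwheel '0.03 0.04 0 0.1; 0.065 0.08 0 0.25; 0.1 0.12 0 0.4; 0.135 0.165 0 0.55; 0.17 0.21 0 0.7; 0.205 0.255 0 0.85; 0.24 0.295 0 1.0; 0.275 0.34 0 1.15; 0.28 0.395 0 1.3; 0.285 0.45 0 1.4; 0.29 0.51 0 1.5; 0.29 0.57 0 1.58; 0.29 0.63 0 1.58; 0.285 0.69 0 1.58; 0.275 0.745 0 1.58; 0.265 0.8 0 1.58; 0.255 0.85 0 1.58; 0.245 0.895 0 1.58; 0.234 0.93 0 1.58; 0.234 0.93 0 1.58' -0.3 20
```

```text
time_s: 2.6
ee_pos: [0.458, 0.3488, 0.2042]
tcp_rot: [-179.9, -0.0, 111.9]
force: [0.6, 0.3, -0.2]
width: 0.352
grip_force: 0.0
```

```bash
python3 -m handwheel '0 0 -0.04 0; 0 0 -0.09 0; 0 0 -0.13 0; 0 0 -0.16 0; 0 0 -0.18 0; 0 0 -0.189 0; 0 0 -0.189 0; 0 0 -0.189 0'
python3 - <<'E'
from h import *
w=env.read_camera("wrist");s=env.read_camera("scene")
a=w["frame"];b=cv2.resize(s["frame"][100:240,200:380],(512,398))
cv2.imwrite("pics/w1.png",cv2.resize(np.vstack([a,b]),None,fx=.75,fy=.75))
E
```

```text
time_s: 3.6
ee_pos: [0.4604, 0.3476, 0.0174]
tcp_rot: [179.9, -0.0, 111.7]
force: [-0.8, 0.1, 0.6]
width: 0.349
grip_force: 0.0
```

View pics/w1.png

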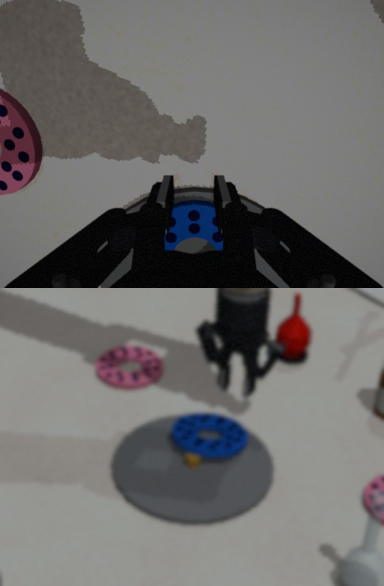

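The wrist view shows the disc centred between the fingers, with the hole near (194,243). The scene view shows the gripper behind the low edge and the pin at (193,460). I'll lower slightly and push.

```bash
python3 -m handwheel '0 0 -0.0035 0; 0.002 -0.005 -0.0035 0; 0.004 -0.01 -0.0035 0; 0.006 -0.015 -0.0035 0; 0.0075 -0.0185 -0.0035 0; 0.009 -0.022 -0.0035 0; 0.0105 -0.026 -0.0035 0; 0.012 -0.0295 -0.0035 0; 0.0135 -0.033 -0.0035 0; 0.015 -0.037 -0.0035 0; 0.0165 -0.041 -0.0035 0; 0.018 -0.0445 -0.0035 0; 0.0195 -0.048 -0.0035 0; 0.021 -0.052 -0.0035 0; 0.0225 -0.056 -0.0035 0; 0.0225 -0.056 -0.0035 0'
python3 - <<'E'
from h import *
s=env.read_camera("scene");t=env.read_camera("top");np.save("top.npy",t,allow_pickle=True)
a=cv2.resize(t["frame"][145:245,150:255],(420,400));b=cv2.resize(s["frame"][130:220,240:340],(444,400))
cv2.imwrite("pics/w2.png",np.hstack([a,b])[:,:800])
E
python3 m.py | sed -n 3,4p
```

```text
time_s: 5.7
ee_pos: [0.4819, 0.2908, 0.0124]
tcp_rot: [180.0, -0.0, 111.6]
force: [-0.5, 0.5, 0.1]
width: 0.351
grip_force: 0.0
plane [ 0.0820632  -0.15312167  0.03309855] 0.003070596867247897 tilt 9.855386884030207 updir -61.81160179651456 0.030369662798580777 0.04510617542009898
disc ctr [0.49958552 0.24065374 0.03832909] 0.038329088013170566
```

View pics/w2.png

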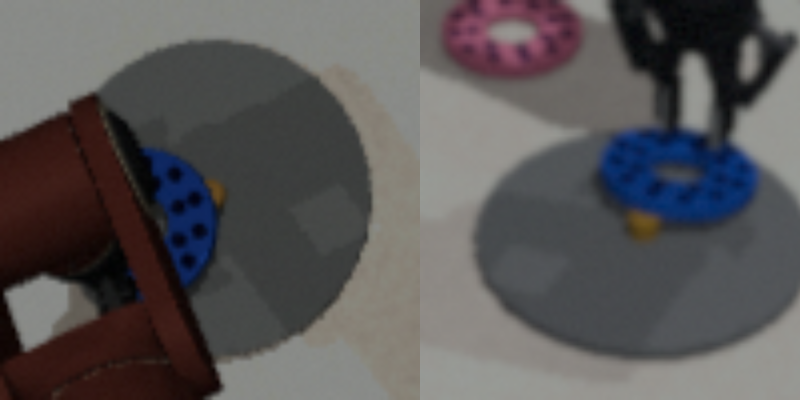

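The pin is still peeking out at the disc's far edge, and in the scene view the right finger overlaps the disc. I'll measure the disc from the scene camera.

```bash
cat > s.py <<'E'
from h import *
s=env.read_camera("scene");P=cloud(s);f=s["frame"].astype(int);b,g,r=[f[...,i] for i in range(3)]
vv,uu=np.mgrid[0:384,0:512];roi=(uu>230)&(uu<340)&(vv>120)&(vv<220)
m=((b>r+40)&(b>g+25)&roi).astype(np.uint8)
pts=P[cv2.erode(m,np.ones((2,2)))>0];A=np.c_[pts[:,:2],np.ones(len(pts))]
k=np.linalg.lstsq(A,pts[:,2],rcond=None)[0]
for _ in range(5):
    q=abs(pts[:,2]-A@k)<.006;k=np.linalg.lstsq(A[q],pts[q,2],rcond=None)[0]
print("tilt",np.degrees(np.arctan(np.hypot(*k[:2]))),"updir",np.degrees(np.arctan2(k[1],k[0])))
hull=cv2.convexHull(np.float32(pts[q,:2]*1000));print("xy circle mm",cv2.minEnclosingCircle(hull),"z range",np.percentile(pts[q,2],[2,50,98]))
br=roi&(r>b+35)&(r>g+10);print("brass",br.sum(),np.median(P[br],0) if br.any() else "")
dk=roi&(f.max(2)<60)&(P[...,2]>.01)&(P[...,2]<.09)
print("camera",s["origin"])
i=np.argsort(P[dk][:,2])[:8];print("finger low pts",np.c_[uu[dk],vv[dk],P[dk].round(3)][i])
print(env.get_obs()["ee_pos"])
E
python3 s.py
```

```text
tilt 8.497645405969752 updir -70.22486542370252
xy circle mm ((498.0079650878906, 264.7745666503906), 52.184085845947266) z range [0.02548316 0.03533212 0.04255625]
brass 183 [0.41154922 0.50268886 0.02688569]
camera [ 1.25682969 -0.45248513  0.87599611]
finger low pts [[3.03e+02 1.81e+02 5.35e-01 2.54e-01 1.00e-02]
 [3.01e+02 1.80e+02 5.28e-01 2.52e-01 1.00e-02]
 [3.03e+02 1.80e+02 5.31e-01 2.57e-01 1.00e-02]
 [3.33e+02 1.34e+02 4.13e-01 5.01e-01 1.10e-02]
 [2.85e+02 1.76e+02 4.83e-01 2.26e-01 1.10e-02]
 [2.81e+02 1.71e+02 4.57e-01 2.31e-01 1.10e-02]
 [2.81e+02 1.72e+02 4.61e-01 2.28e-01 1.10e-02]
 [2.96e+02 1.81e+02 5.22e-01 2.37e-01 1.10e-02]]
[0.48179327 0.29108963 0.01242517]
```

```bash
python3 - <<'E'
from h import *
s=env.read_camera("scene");w=env.read_camera("wrist")
b=cv2.resize(s["frame"][125:215,245:345],(400,360),interpolation=cv2.INTER_CUBIC);a=cv2.resize(w["frame"][190:384,150:366],(400,360))
cv2.imwrite("pics/w3.png",cv2.convertScaleAbs(np.hstack([a,b]),alpha=1.6,beta=15))
E
```

```text
(no output)
```

View pics/w3.png

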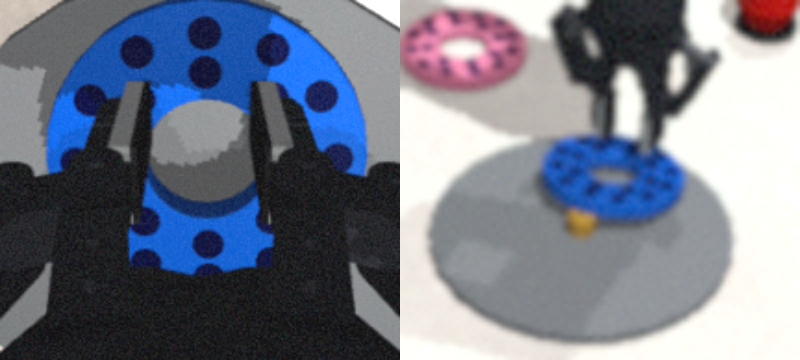

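The fingers are resting over the disc's top, one on either side of the hole. Part-open, their tips stand higher than the TCP, so they rode over the low rim. I'll lift, go back, shut them and check the tip height on the bare bench.

```bash
python3 -m handwheel '0 0 0.02 0; 0 0 0.045 0; -0.016 0.04 0.045 0; -0.0325 0.081 0.045 0; -0.0325 0.081 0.045 0; -0.0325 0.081 0.03 0; -0.0325 0.081 0.01 0; -0.0325 0.081 0 0; -0.0325 0.081 -0.006 0; -0.0325 0.081 -0.006 0' -1 20
python3 -m handwheel '0 0 -0.002 0; 0 0 -0.004 0; 0 0 -0.006 0; 0 0 -0.006 0'
python3 - <<'E'
from h import *
t=env.read_camera("top");np.save("top.npy",t,allow_pickle=True)
E
python3 m.py; python3 s.py
```

```text
time_s: 7.2
ee_pos: [0.4491, 0.3716, 0.0057]
tcp_rot: [-179.9, 0.0, 111.6]
force: [0.2, 0.7, -0.4]
width: 0.001
grip_force: 0.0
time_s: 7.7
ee_pos: [0.4492, 0.372, 0.0003]
tcp_rot: [-180.0, 0.0, 111.7]
force: [0.4, -0.8, -0.7]
width: 0.002
grip_force: 0.0
[-173.96390503   -0.3095369   -91.32056275] [0.36978395 0.09151439 1.42816738]
disc ell ((184.62608337402344, 200.7049102783203), (37.05801010131836, 37.962501525878906), 0.645439624786377)
plane [-0.64488851 -1.13861294  0.65950287] 0.08050622179385357 tilt 52.612910438540254 updir -119.52638299880026 0.020943323936244873 1.428167380643996
disc ctr [0.49109271 0.26751767 0.03853554] 0.0385355436587683
plate ((202.78541564941406, 194.61941528320312), (79.00299835205078, 79.76307678222656), 23.635841369628906) [0.51000976 0.21863647 0.01      ]
brass [166.68085106 230.43971631] 141 [0.40441303 0.2651139  0.33979533]
[0.40891471 0.32065765 0.026     ]
bench z 0.0014977453337787373 plate z 0.018479431128620816
tilt 9.035790806115308 updir -67.47487366634317
xy circle mm ((497.34356689453125, 265.5445556640625), 52.48687744140625) z range [0.02534476 0.03502792 0.04345952]
brass 188 [0.40776713 0.31979275 0.025227  ]
camera [ 1.25682969 -0.45248513  0.87599611]
finger low pts [[3.37e+02 1.33e+02 4.17e-01 5.17e-01 1.00e-02]
 [3.02e+02 1.80e+02 5.30e-01 2.54e-01 1.10e-02]
 [2.83e+02 1.76e+02 4.80e-01 2.21e-01 1.10e-02]
 [2.82e+02 1.74e+02 4.71e-01 2.24e-01 1.10e-02]
 [2.97e+02 1.81e+02 5.24e-01 2.39e-01 1.10e-02]
 [3.02e+02 1.81e+02 5.33e-01 2.51e-01 1.10e-02]
 [2.97e+02 1.80e+02 5.21e-01 2.42e-01 1.10e-02]
 [2.99e+02 1.81e+02 5.28e-01 2.44e-01 1.10e-02]]
[4.49305072e-01 3.72074709e-01 4.49091692e-04]
```

The disc hasn't moved. I'll feel for the bench a little further.

```bash
python3 -m handwheel '0 0 -0.0015 0; 0 0 -0.0015 0'|grep -E 'pos|force'; python3 -m handwheel '0 0 -0.0015 0; 0 0 -0.0015 0'|grep -E 'pos|force'
```

```text
ee_pos: [0.4492, 0.372, -0.0012]
force: [0.4, 0.5, -0.3]
grip_force: 0.0
ee_pos: [0.4492, 0.372, -0.0028]
force: [0.1, -0.2, -0.4]
grip_force: 0.0
```

```bash
for i in 1; do python3 -m handwheel '0 0 -0.001 0; 0 0 -0.002 0; 0 0 -0.002 0'|grep -E 'pos|force'; done; python3 - <<'E'
from h import *
s=env.read_camera("scene");P=cloud(s)
b=cv2.resize(s["frame"][95:165,255:345],(720,560),interpolation=cv2.INTER_CUBIC)
cv2.imwrite("pics/w4.png",cv2.convertScaleAbs(b,alpha=1.6,beta=15))
E
```

```text
ee_pos: [0.4492, 0.372, -0.0048]
force: [-0.1, 0.4, -0.1]
grip_force: 0.0
```

View pics/w4.png

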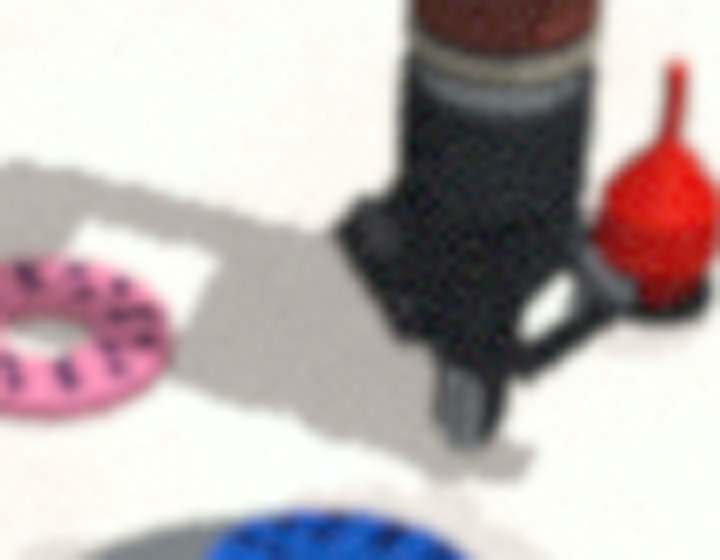

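The tip is at crop (470,445), scene pixel (314,150.6), and still above its shadow. I'll work out its height.

```bash
python3 - <<'E'
from h import *
s=env.read_camera("scene")
for z in (-.005,0,.005,.01,.015,.02): print(z,world(s,313.7,150.6,z).round(4))
P=cloud(s)
for v in range(146,154): print(v,P[v,313].round(3),s["frame"][v,313])
E
```

```text
-0.005 [ 0.4276  0.3981 -0.005 ]
0 [0.4323 0.3933 0.    ]
0.005 [0.437  0.3884 0.005 ]
0.01 [0.4417 0.3836 0.01  ]
0.015 [0.4465 0.3788 0.015 ]
0.02 [0.4512 0.3739 0.02  ]
146 [0.455 0.365 0.045] [59 58 56]
147 [0.459 0.361 0.045] [60 59 56]
148 [0.456 0.364 0.038] [62 59 57]
149 [0.461 0.36  0.039] [60 59 56]
150 [0.457 0.364 0.031] [66 67 65]
151 [0.46  0.362 0.029] [79 81 82]
152 [0.439 0.383 0.003] [90 93 95]
153 [0.444 0.379 0.003] [100 104 107]
```

The tip is really at about z≈0.02, some 20–25 mm above where the TCP reading puts it. I'll find the bench by touch, slowly.

```bash
python3 -m handwheel '0 0 -0.004 0; 0 0 -0.008 0; 0 0 -0.012 0; 0 0 -0.012 0'|grep -E 'pos|force'; for i in 1; do python3 -c "
from h import *
s=env.read_camera('scene');P=cloud(s);f=s['frame'].max(2)
m=(f<75);m[:, :295]=0;m[:,335:]=0;m[:130]=0;m[170:]=0;m&=(P[...,2]>.004)
d=np.hypot(P[...,0]-.449,P[...,1]-.372)<.03
print(np.sort(P[m&d][:,2])[:10].round(4))"; done
```

```text
ee_pos: [0.4489, 0.3717, -0.0173]
force: [-0.5, 0.9, -0.3]
grip_force: 0.0
[0.0045 0.011  0.0115 0.0147 0.019  0.019  0.0205 0.0215 0.022  0.022 ]
```

```bash
python3 -m handwheel '0 0 -0.0015 0; 0 0 -0.003 0'|grep -E 'pos|force:'; python3 -m handwheel '0 0 -0.001 0; 0 0 -0.002 0'|grep -E 'pos|force:'
```

```text
ee_pos: [0.4494, 0.3721, -0.0195]
force: [0.1, 0.3, 0.8]
grip_force: 0.0
ee_pos: [0.4493, 0.372, -0.0216]
force: [0.4, -0.0, 0.3]
grip_force: 0.0
```

```bash
python3 -m handwheel '0 0 -0.001 0; 0 0 -0.001 0'|grep -E 'pos|force:'
```

```text
ee_pos: [0.4492, 0.372, -0.0227]
force: [-0.2, -0.6, -0.9]
grip_force: 0.0
```

```bash
python3 -m handwheel '0 0 -0.001 0; 0 0 -0.001 0'|grep -E 'pos|force:'; python3 -m handwheel '0 0 -0.001 0; 0 0 -0.001 0'|grep -E 'time|pos|force:'
```

```text
ee_pos: [0.4493, 0.372, -0.0237]
force: [0.0, 0.6, -0.9]
grip_force: 0.0
time_s: 10.58
ee_pos: [0.4492, 0.372, -0.0247]
force: [0.3, 0.7, -0.1]
grip_force: 0.0
```

```bash
python3 -m handwheel '0 0 -0.001 0; 0 0 -0.001 0'|grep -E 'time|pos|force:'
```

```text
time_s: 10.82
ee_pos: [0.4492, 0.372, -0.0257]
force: [-0.1, 0.7, -0.3]
grip_force: 0.0
```

```bash
python3 -m handwheel '0 0 -0.001 0; 0 0 -0.002 0'|grep -E 'time|pos|force:'; python3 - <<'E'
from h import *
s=env.read_camera("scene")
b=cv2.resize(s["frame"][115:165,280:345],(780,600),interpolation=cv2.INTER_CUBIC)
cv2.imwrite("pics/w5.png",cv2.convertScaleAbs(b,alpha=1.6,beta=15))
E
```

```text
time_s: 11.08
ee_pos: [0.4494, 0.3721, -0.0264]
force: [-5.2, -3.1, 12.1]
grip_force: 6.0
```

View pics/w5.png

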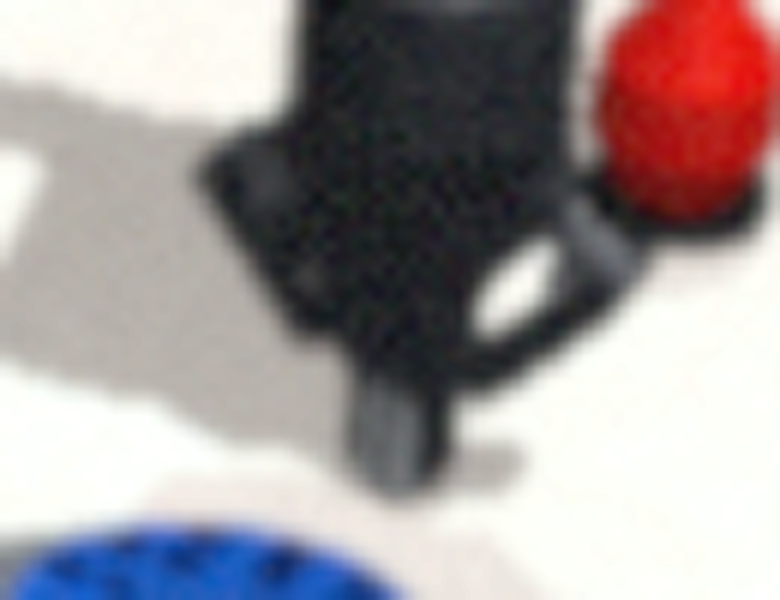

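Contact with the bench comes at a reading of −0.0264, so the tip sits 26.4 mm above the reported TCP. I want the tip at about 14.5 mm, which is 15.5 mm up from the commanded pose. Then I push.

```bash
python3 -m handwheel '0 0 0.0155 0; 0.005 -0.012 0.0155 0; 0.01 -0.025 0.0155 0; 0.015 -0.037 0.0155 0; 0.0165 -0.041 0.0155 0; 0.018 -0.0445 0.0155 0; 0.0195 -0.048 0.0155 0; 0.021 -0.052 0.0155 0; 0.0225 -0.056 0.0155 0; 0.024 -0.0595 0.0155 0; 0.0255 -0.063 0.0155 0; 0.028 -0.0695 0.0155 0; 0.028 -0.0695 0.0155 0'
python3 s.py | head -2; python3 - <<'E'
from h import *
s=env.read_camera("scene");w=env.read_camera("wrist")
b=cv2.resize(s["frame"][125:215,245:345],(400,360),interpolation=cv2.INTER_CUBIC);a=cv2.resize(w["frame"][190:384,150:366],(400,360))
cv2.imwrite("pics/w6.png",cv2.convertScaleAbs(np.hstack([a,b]),alpha=1.6,beta=15))
E
```

```text
time_s: 12.75
ee_pos: [0.4777, 0.302, -0.012]
tcp_rot: [180.0, 0.0, 111.6]
force: [0.4, 0.4, 0.8]
width: 0.005
grip_force: 0.0
tilt 11.233287287553381 updir -67.99820193805672
xy circle mm ((507.534912109375, 239.73036193847656), 53.55751419067383) z range [0.02667799 0.03829625 0.04791047]
```

View pics/w6.png

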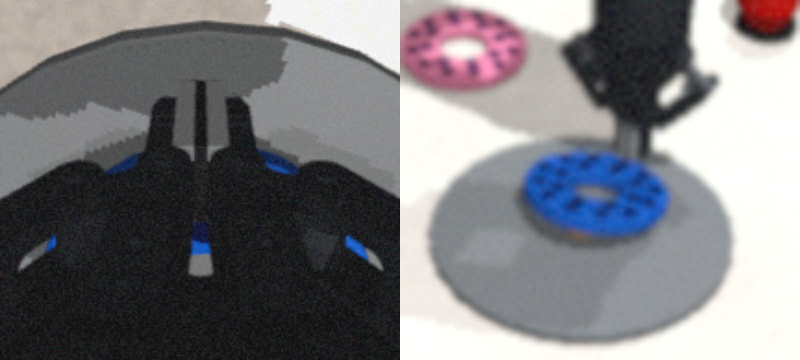

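The disc slides ahead of the fingers, centred in the wrist view. The scene shows it now covering the pin (580,236), at 11° tilt. About 24 mm remains.

```bash
python3 -m handwheel '0.001 -0.003 0 0; 0.0025 -0.006 0 0; 0.0035 -0.009 0 0; 0.0045 -0.0115 0 0; 0.0055 -0.014 0 0; 0.0065 -0.0165 0 0; 0.0075 -0.019 0 0; 0.0085 -0.021 0 0; 0.009 -0.0225 0 0; 0.009 -0.0225 0 0'
python3 s.py | head -2
```

```text
time_s: 14.15
ee_pos: [0.4864, 0.2798, -0.0121]
tcp_rot: [-180.0, 0.0, 111.7]
force: [0.2, 0.3, -0.1]
width: -0.001
grip_force: 0.0
tilt 0.6494917696280158 updir 166.17951163286702
xy circle mm ((517.03466796875, 220.48106384277344), 55.40042495727539) z range [0.01974106 0.02426712 0.02848483]
```

It has dropped flat. I'll retreat and verify.

```bash
python3 -m handwheel '-0.004 0.009 0 0; -0.012 0.03 0 0; -0.02 0.05 0.02 0; -0.025 0.065 0.06 0; -0.04 0.1 0.11 0; -0.06 0.14 0.16 0; -0.06 0.14 0.16 0; -0.06 0.14 0.16 0'
python3 s.py | head -2;python3 - <<'E'
from h import *
s=env.read_camera("scene");t=env.read_camera("top")
b=cv2.resize(s["frame"][125:300,100:345],(440,314),interpolation=cv2.INTER_CUBIC);a=cv2.resize(t["frame"][70:250,150:400],(436,314),interpolation=cv2.INTER_CUBIC)
cv2.imwrite("pics/w7.png",cv2.resize(cv2.convertScaleAbs(np.hstack([a,b]),alpha=1.5,beta=15),(800,287)))
E
```

```text
time_s: 15.2
ee_pos: [0.4258, 0.4203, 0.1476]
tcp_rot: [-180.0, 0.0, 111.7]
force: [-0.2, 0.5, 0.7]
width: -0.001
grip_force: 0.0
tilt 0.6114439609864457 updir 168.32175060955265
xy circle mm ((515.4924926757812, 219.43968200683594), 54.21577835083008) z range [0.01912588 0.02441728 0.02859106]
```

View pics/w7.png

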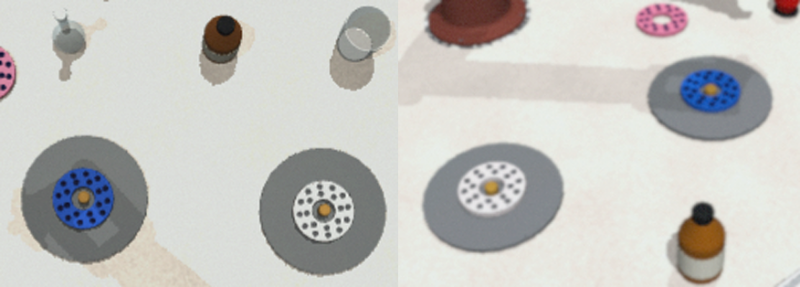

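The blue disc lies flat with the pin showing through its hole (84,198 in the top view). The white disc and the bottle are where they were.

```bash
python3 -c "from station import env; print(env.close_job())"
```

```text
the job is handed in; nothing more can be done
None
```

The blue disc was pushed over its pin without being picked up and lies flat on its base, the white disc and amber bottle were left untouched, and the job was handed in at about 15 s; the first push slid over the disc's top without moving it, because the fingertips sit about 26 mm above the reported TCP.

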